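# Slide the cap onto the insulated pot

### The job

Cap the wide white insulated pot: bring it alongside the wooden step, then slide the big grey cap off the step and onto it, so that the cap sits fully down and level over the pot's rim and the pot stands upright on the bench. Do not lift the cap up off the step or let it fall to the bench, and leave the narrow pot, bottle, jar and beaker standing where they are.

Things in the scene. Friction and masses are not known exactly. Their poses are not given: they have to be found in the camera images.
- cap: loose round grey cap lying right way up on the step, 0.22 kg, 141 mm across, 28 mm high: solid 16 mm crown over a hollow skirt 12 mm deep, inside 133 mm across. No knob, too wide to grip. Origin: centre of the skirt's lower edge, z up. Seated, the crown rests on the pot's rim with the skirt outside it (4.5 mm clear all round), this origin 56 mm above the pot's.
- wide_pot: loose thick-walled white round pot with a straight outside, about 0.55 kg: 124 mm across, 68 mm high, open mouth 64 mm across and 58 mm deep, flat 30 mm wide rim. Origin: centre of its underside, z up.
- narrow_pot: bystander: loose white round pot of the same make, 88 mm across, 68 mm high, mouth 44 mm across. Origin: centre of its underside.
- step: fixed low wooden shelf, 260 mm along its x, 170 mm along its y, flat top 70 mm above the bench (2 mm above the pots' rims). Origin: centre of its footprint, on the bench; its free edge is its own -y side, 85 mm from the origin. The cap's skirt must drop between pot and step: leave a gap of 8 to 25 mm there, not touching.
- bottle: bystander: loose clear bottle with blue top, 56 mm across, 150 mm high. Origin: centre of its underside.
- jar: bystander: loose amber jar with lid, 70 mm across, 90 mm high. Origin: centre of its underside.
- beaker: bystander: loose white open beaker, 72 mm across, 90 mm high. Origin: centre of its underside.
There are look-alikes about, which are no part of the job. Of the things like the cap, leave any that is black, turquoise or yellow; of the rest the smaller one is meant.

How it is judged:
By the outcome, as a careful person would: the job done as asked, in the order asked, and still so for the second after the job is handed in, with the robot touching nothing.
It also fails if it takes over 54 s, if anything falls off the work surface, if the arm or the gripper's body presses on something with over 40 N, if the wrist force passes 120 N, or if a joint passes its speed limit or range.

### The arm

A 7-joint arm with a two-finger parallel gripper is mounted at the origin on the work surface. World frame = base frame: x ahead of the robot, y to its left, z up, the work surface at z = 0. Lengths are in mm, angles in rad, forces in N, time in s.
With the tool pointing down it reaches from about 425 to 800 mm from the base axis. Payload 8.3 kg.
Tool frame: the origin (TCP) lies between the finger pads; the fingertips stand 8 mm ahead of it and the grasp point (between the pads) lies 11 mm behind it; z points along the fingers, y is the line along which they close (so a half turn about z gives the same grasp; the last joint's range is limited). The gripper opens to 85 mm and grips with 20 to 120 N. Pads are 22 mm wide; open, the fingers measure 114 mm over their backs; the gripper's body (76 mm by 85 mm) begins 54 mm behind the grasp point. The pads swing forward as they close: fully open they stand 13 mm farther back than shut.
Start: joints at [1.088, 0.383, 0.016, 1.37, -0.006, 1.388, -0.046], TCP at [254.769, -570.698, 239.279] pointing down, gripper open.
Joint ranges: [-2.95, 2.95], [-0.25, 2.06], [-1.52, 1.56], [0.18, 2.33], [-1.44, 4.58], [0.02, 2.06], [-3.01, 3.01]. Speed limits (rad/s): [2.39, 2.39, 3.01, 3.01, 3.14, 3.14, 3.14].

### API

Orientations are given as a unit quaternion [x, y, z, w].
In Python, from bench import r, read_camera, camera_info, spotter gives the robot as it stands.
- The arm moves only by the tool move_arm, never from a script. Its argument "steps" is text: rows parted by semicolons, each of 6 numbers parted by spaces: the shift along the tool's x, y, z normalised to -1 to 1, where 1 is 0.12 m, then the turn, a rotation vector about the tool's x, y, z normalised to -1 to 1, where 1 is 180 degrees. In form: x y z ax ay az; .... A call has 1 to 10 rows; each row is the pose to reach, as a shift and turn from the pose commanded when the call began, along the tool's axes at that moment, turning the shorter way round; what a row does not reach only later rows make up. A row lasts 1/12 s, in which the tool goes at most 41.7 mm and 7.16 degrees, less where a joint would pass 70% of its speed; a pose out of reach is approached as far as the arm can. A call with a number of a shift or a turn outside -1 to 1 is refused whole. A call with a gripper value outside its range is refused whole. "grip" is the closure, from 0 (fully open) to 1 (shut), set as the call begins (left out, the last holds). The fingers move at their own pace and stop on an object; "squeeze" is the grip in N (left out, the last holds). Time passes only in rows, so rows that repeat a pose let the fingers close. It gives the time, the measured TCP pose, the force, the opening and the grip force at its end, in the units of the state.
- r.state(): the state, without advancing time (a new reading comes with each control period).
- read_camera(name): name is "side" or "top" or "wrist"; returns the picture (480x640x3 uint8, red, green, blue); there is no depth.
- camera_info(name): a dict with "fovy" (degrees; the focal length in pixels is half the picture's height over the tangent of half this angle, whatever the lens; pixels are square), "cx", "cy" (the principal point, pixels), "rvec" (rotation vector, rad) and "tvec" (3), from world to camera coordinates, as OpenCV has them; the wrist camera has in their place "tool_from_camera" (4x4, takes a point from camera to tool coordinates, whose origin is the TCP and whose axes are the flange's). Camera axes: x right, y down, z forward; pixel columns grow to the right and rows downward; lengths in mm; the calibration is good to about 2 mm. A picture is of the moment at which its call begins: read the wrist's pose just before it. camera_info takes no time and is no camera call.
- r.finish_job(): hands the job in; it is judged then, once.
Trained networks look in the newest picture that a camera, given by its name, has taken for a name from the list of things; names that differ only in an ending like _2 or _b are one class to them, and where a whole thing is asked for, a point or a joint stands for the part that bears it (a point fixed in the world has none). Each returns a list of dicts, best first, with "p" (0 to 1); they miss things now and then, are a little off and sometimes report something else, mostly with a low value. They report only what shows in the picture. A call takes as long as a camera call. They do not tell look-alikes from the thing itself.
- spotter.boxes_of(name, camera): "extent" ([left, top, right, bottom] in pixels, round what is visible of it).
- spotter.spot_point(name, camera): "xy" ([column, row] in pixels: a listed point, or the origin of a listed thing).
The state is a dict: "time_s": time; "q": joint angles; "joint_velocities": joint speeds; "tau": joint torques, N m; "position": TCP position; "tcp_rot": TCP orientation; "contact_force": force on the tool from outside, world axes, zero at the start; "torque": the same for the moment, N m; "width": finger opening in mm; "grasp_force": force on a finger pad.
Only numpy, scipy, OpenCV 4.12 (cv2) and the standard library are available. Lean on these libraries where they do the work, as an engineer would, in place of code of your own. Each camera call takes 0.05 s, during which the arm holds its last target. There are 200 camera calls.

## Working session

There is one attempt and no reset: what is moved stays moved. The work goes in short steps, Python scripts to look and compute and a tool call to move; the robot and the scene stay as the last step left them, time stands still between calls to the robot, and variables do not carry over. Pictures are saved under pics/ and viewed, at most 10 in all, crops included, and the job is handed in when it is done.

Besides the shell and the picture viewer there is one more tool, called after "Call:" in YAML: its name, and indented under it one key for each argument. move_arm: Moves the arm, as the interface text tells. Its arguments: {"type":"object","properties":{"steps":{"type":"string"},"grip":{"type":"number"},"squeeze":{"type":"number"}},"required":["steps"]}

```bash
mkdir -p pics; ls
cat > h.py <<'E'
import numpy as np, cv2
from bench import r, read_camera, camera_info, spotter
def K(ci):
    f=240/np.tan(np.radians(ci["fovy"])/2)
    return np.array([[f,0,ci["cx"]],[0,f,ci["cy"]],[0,0,1.]])
def ray(cam,uv):
    ci=camera_info(cam);R=cv2.Rodrigues(np.array(ci["rvec"],float))[0];t=np.array(ci["tvec"],float)
    return -R.T@t, R.T@np.linalg.inv(K(ci))@np.array([uv[0],uv[1],1.])
def at_z(cam,uv,z):
    o,d=ray(cam,uv); return o+d*(z-o[2])/d[2]
def proj(cam,P):
    ci=camera_info(cam)
    return cv2.projectPoints(np.array(P,float).reshape(-1,1,3),np.array(ci["rvec"],float),np.array(ci["tvec"],float),K(ci),None)[0][:,0]
E
python3 - <<'E'
from h import *
for c in("top","side"):
    im=read_camera(c); cv2.imwrite(f"pics/{c}0.png",im[:,:,::-1])
    print(c,camera_info(c))
    for n in("cap","wide_pot","narrow_pot","step","bottle","jar","beaker"):
        try:
            print(n,[(np.round(a["xy"]).tolist(),round(a["p"],2)) for a in spotter.spot_point(n,c)][:4],[(np.round(a["extent"]).tolist(),round(a["p"],2)) for a in spotter.boxes_of(n,c)][:4])
        except Exception as e: print(n,e)
print(r.state())
E
```

```text
pics
top {'fovy': 48.652286741563024, 'cx': 306.3211834836323, 'cy': 238.5675898075128, 'rvec': array([ 2.17362897, -2.18805181,  0.11339967]), 'tvec': array([ 106.09479994,  529.94148601, 1483.43049253])}
cap [([251.0, 226.0], 0.96), ([308.0, 309.0], 0.94), ([181.0, 248.0], 0.85), ([204.0, 326.0], 0.83)] [([167.0, 294.0, 240.0, 366.0], 0.78), ([156.0, 218.0, 205.0, 267.0], 0.69), ([83.0, 261.0, 138.0, 307.0], 0.63), ([273.0, 273.0, 346.0, 346.0], 0.61)]
wide_pot [([427.0, 260.0], 0.68), ([342.0, 232.0], 0.61)] [([406.0, 238.0, 458.0, 283.0], 0.58)]
narrow_pot [([441.0, 204.0], 0.79)] [([426.0, 182.0, 466.0, 218.0], 0.87)]
step [([297.0, 158.0], 0.59)] [([217.0, 175.0, 284.0, 271.0], 0.83)]
bottle [([346.0, 232.0], 0.67)] [([335.0, 221.0, 360.0, 244.0], 0.65)]
jar [([301.0, 159.0], 0.96)] [([473.0, 219.0, 505.0, 248.0], 0.42)]
beaker [([482.0, 240.0], 0.6)] [([473.0, 220.0, 504.0, 248.0], 0.79), ([220.0, 177.0, 284.0, 273.0], 0.47)]
side {'fovy': 49.79048346533811, 'cx': 327.48651103792554, 'cy': 235.06943398624225, 'rvec': array([ 0.23024417, -2.68408701,  1.45234059]), 'tvec': arra
[... 801 characters left out ...]
333,  0.01641853,  1.37008911, -0.00629095,
        1.388203  , -0.04648412]), 'joint_velocities': array([ 6.02299499e-04, -1.36598587e-03,  5.58135301e-04,  5.98894903e-04,
        9.69873670e-04, -6.33812172e-04, -1.83450438e-05]), 'tau': array([ 1.07306457e-04, -6.27320766e+01,  8.42964705e-01, -3.72075891e+01,
        1.65421574e-02,  2.83932430e-03, -3.02708736e-05]), 'position': array([ 254.7644175 , -570.70491021,  239.29483967]), 'tcp_rot': array([ 9.78046240e-01,  2.08387985e-01,  1.76593430e-05, -2.14560890e-05]), 'contact_force': array([-0.31205509,  0.18622098, -0.73129454]), 'torque': array([ 0.01568232, -0.07279282,  0.02328816]), 'grasp_force': 0.0, 'width': 85.71835079374566}
```

View pictures.

View pics/top0.png

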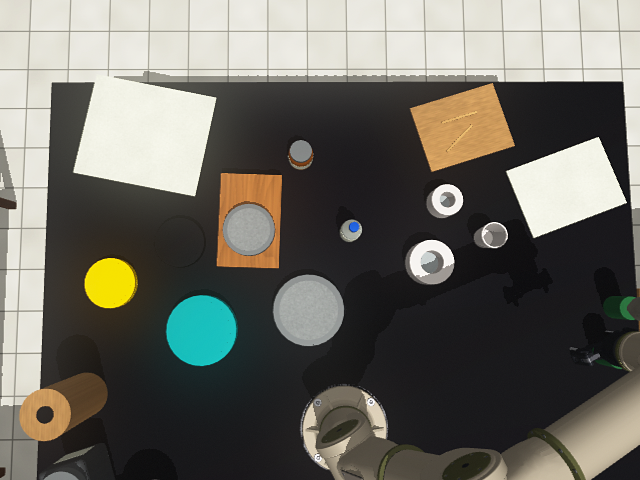

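View pics/side0.png

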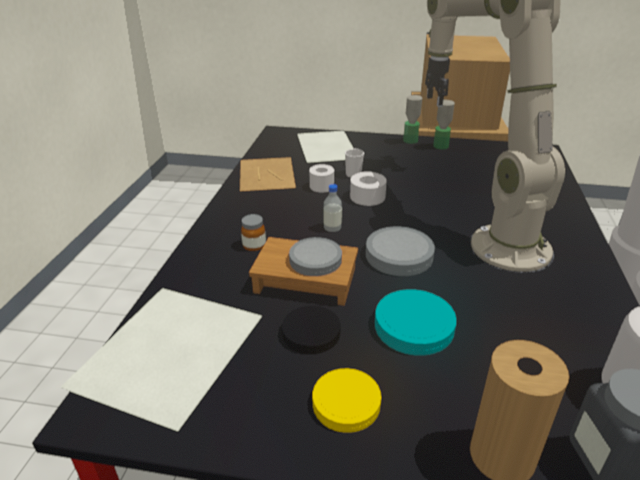

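```bash
cat >> h.py <<'E'
from scipy.optimize import least_squares
def rect(im,cam,uv,z,px=0.5,half=150):
    # rectified view of plane z: world window centred at uv's ground hit; returns image & world->pix
    c=at_z(cam,uv,z)[:2]; n=int(2*half/px)
    W=np.array([[c[0]+half,c[1]+half],[c[0]+half,c[1]-half],[c[0]-half,c[1]-half],[c[0]-half,c[1]+half]])
    p=proj(cam,np.c_[W,np.full(4,z)]).astype(np.float32)
    H=cv2.getPerspectiveTransform(p,np.float32([[0,0],[n,0],[n,n],[0,n]]))
    return cv2.warpPerspective(im,H,(n,n)),c,lambda P:(c[0]+half-P[1]*px,c[1]+half-P[0]*px)
def circ(im,cam,uv,z,rad,tol=3):
    """best circle of known radius: maximise radial gradient on plane z"""
    I,c,w=rect(im,cam,uv,z,half=120); g=cv2.GaussianBlur(cv2.cvtColor(I,cv2.COLOR_RGB2GRAY),(0,0),2).astype(np.float32)
    a=np.linspace(0,2*np.pi,180,endpoint=False); best=(0,)
    def sc(x,y,R):
        def s(R): return cv2.remap(g,(x+2*R*np.cos(a)).astype(np.float32)[None],(y+2*R*np.sin(a)).astype(np.float32)[None],cv2.INTER_LINEAR)[0]
        return np.clip(s(R-2)-s(R+2),-20,20).mean()
    for st,rng in((8,72),(2,10),(.5,2)):
        x0,y0=best[1:3] if len(best)>1 else (240,240)
        cand=[(sc(x,y,rad),x,y) for x in np.arange(x0-rng,x0+rng+.1,st) for y in np.arange(y0-rng,y0+rng+.1,st)]
        best=max(cand)
    return np.round(w(best[1:]),1),round(float(best[0]),1)
E
cat > loc.py <<'E'
from h import *
def both(name,uvt,uvs,z,rad):
    for cam,uv in(("top",uvt),("side",uvs)):
        if uv: print(name,cam,circ(IM[cam],cam,uv,z,rad))
IM={c:read_camera(c) for c in("top","side")}
E
python3 - <<'E'
from loc import *
both("cap",(248,229),(315,252),98,70.5)
both("wide",(430,261),(368,182),68,62)
both("narrow",(445,200),(321,173),68,44)
both("beaker",(491,235),(354,153),90,36)
both("jar",(301,152),(252,221),90,35)
print("bottle",at_z("top",(354,227),150),at_z("side",(333,188),150),spotter.spot_point)
for cam,lo in(("top",(217,172,284,270)),("side",(250,236,358,304))):
    im=IM[cam]; hsv=cv2.cvtColor(im,cv2.COLOR_RGB2HSV)
    m=((hsv[...,0]>5)&(hsv[...,0]<22)&(hsv[...,1]>90)&(hsv[...,2]>(150 if cam=="top" else 130))).astype(np.uint8)
    k=np.zeros_like(m);k[lo[1]-5:lo[3]+5,lo[0]-5:lo[2]+5]=1;m*=k
    cs=max(cv2.findContours(m,0,2)[0],key=cv2.contourArea)
    P=np.array([at_z(cam,q,70)[:2] for q in cs[:,0]]);P=cv2.convexHull(P.astype(np.float32))
    print("step",cam,cv2.minAreaRect(P))
E
```

```text
cap top (array([551.5, 260.5]), 12.5)
cap side (array([550.6, 257.8]), 15.3)
wide top (array([ 461. , -243.7]), 20.0)
wide side (array([ 460.7, -239.6]), 19.4)
narrow top (array([ 632.7, -292.2]), 20.0)
narrow side (array([ 633.9, -286.3]), 20.0)
beaker top (array([ 532.3, -411.6]), 20.0)
beaker side (array([ 526.3, -407.1]), 4.7)
jar top (array([754.5, 118.4]), 15.4)
jar side (array([768.6, 116.1]), 18.5)
bottle [548.61609333 -20.28408919 150.        ] [545.70466135  -5.75327174 150.        ] <function make.<locals>.keyed.<locals>.call at 0x7fce9a1598a0>
step top ((579.0396728515625, 260.08428955078125), (168.3136749267578, 258.17584228515625), 87.86837005615234)
step side ((578.285888671875, 260.42205810546875), (172.40650939941406, 260.4661560058594), 87.7596435546875)
```

Call:
move_arm:
  steps: "0.3 -0.3 0 0 0 -0.04; 0.6 -0.6 0 0 0 -0.08; 0.9 -0.9 0 0 0 -0.12; 1 -1 0 0 0 -0.16; 1 -1 0 0 0 -0.2; 1 -1 0 0 0 -0.24; 1 -1 0 0 0 -0.28; 1 -1 0 0 0 -0.32; 1 -1 0 0 0 -0.355; 1 -1 0 0 0 -0.355"
  grip: 0

```text
time_s: 2.43
position: [315.5, -412.2, 239.4]
tcp_rot: [0.718, 0.696, 0.0, 0.0]
contact_force: [0.4, 0.1, 0.6]
width: 85.5
grasp_force: 0.0
```

```bash
cat > go.py <<'E'
import sys
from h import *
from scipy.spatial.transform import Rotation as Ro
s=r.state();R=Ro.from_quat(s["tcp_rot"])
x,y,z=map(float,sys.argv[1:4]);yaw=np.radians(float(sys.argv[4]) if len(sys.argv)>4 else -2.1)
T=Ro.from_matrix(np.array([[-np.sin(yaw),np.cos(yaw),0],[np.cos(yaw),np.sin(yaw),0],[0,0,-1]]))
print("t",s["time_s"],"pos",np.round(s["position"],1),"shift",np.round(R.inv().apply(np.array([x,y,z])-s["position"])/120,3),"turn",np.round((R.inv()*T).as_rotvec()/np.pi,4),"F",np.round(s["contact_force"],1),"w",s["width"])
E
python3 go.py 414 -240 150
```

```text
t 2.4333 pos [ 315.5 -412.2  239.4] shift [1.459 0.777 0.745] turn [0.0001 0.0001 0.0021] F [0.4 0.1 0.6] w 85.50183555066378
```

Call:
move_arm:
  steps: "0.3 0.2 0.1 0 0 0.002; 0.6 0.4 0.2 0 0 0.002; 0.8 0.6 0.3 0 0 0.002; 1 0.777 0.4 0 0 0.002; 1 0.777 0.4 0 0 0.002"

```text
time_s: 2.85
position: [416.9, -288.2, 189.2]
tcp_rot: [0.72, 0.694, 0.001, -0.002]
contact_force: [-0.8, 0.9, 0.1]
width: 85.3
grasp_force: 0.0
```

Call:
move_arm:
  steps: "0.2 0 0.1 0 0 0; 0.459 0 0.3 0 0 0; 0.459 0 0.345 0 0 0; 0.459 0 0.345 0 0 0; 0.459 0 0.345 0 0 0"

```text
time_s: 3.27
position: [415.0, -241.0, 150.0]
tcp_rot: [0.723, 0.691, -0.0, -0.0]
contact_force: [-0.6, -0.4, 0.3]
width: 84.9
grasp_force: 0.0
```

```bash
python3 go.py 414 -240 30
python3 - <<'E'
from h import *
im=read_camera("wrist");cv2.imwrite("pics/w1.png",im[:,:,::-1])
print(camera_info("wrist"))
E
```

```text
t 3.2667 pos [ 415. -241.  150.] shift [ 0.008 -0.008  1.   ] turn [-0.0001  0.     -0.0024] F [-0.6 -0.4  0.3] w 84.93384311161408
{'fovy': 63.435590478305336, 'cx': 319.83103376019847, 'cy': 236.13695397141024, 'tool_from_camera': array([[ 2.58642495e-04, -9.54935259e-01, -2.96814057e-01,
         7.53873426e+01],
       [ 9.99999628e-01,  2.91651925e-06,  8.62012112e-04,
         9.72164533e-01],
       [-8.22300095e-04, -2.96814170e-01,  9.54934905e-01,
        -1.35185569e+02],
       [ 0.00000000e+00,  0.00000000e+00,  0.00000000e+00,
         1.00000000e+00]])}
```

View pics/w1.png

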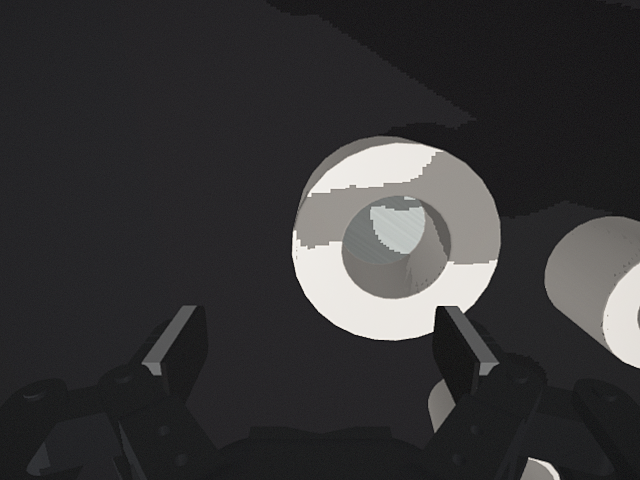

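Run:
```python
from h import *
from scipy.spatial.transform import Rotation as Ro
ci=camera_info("wrist");M=np.array(ci["tool_from_camera"]);s=r.state();R=Ro.from_quat(s["tcp_rot"]).as_matrix()
o=R@M[:3,3]+s["position"]
for uv in((397,241),(397,247),(342,247),(452,247),(292,240),(500,240)):
    d=R@M[:3,:3]@np.linalg.inv(K(ci))@np.array([*uv,1.]);print(uv,np.round(o+d*(68-o[2])/d[2],1))
```

```text
(397, 241) [ 462.2 -239.1   68. ]
(397, 247) [ 462.3 -242.9   68. ]
(342, 247) [ 429.7 -241.4   68. ]
(452, 247) [ 494.8 -244.3   68. ]
(292, 240) [ 400.4 -235.7   68. ]
(500, 240) [ 522.9 -241.2   68. ]
```

Call:
move_arm:
  steps: "0 0 0.2 0 0 0; 0 0 0.45 0 0 0; 0 0 0.7 0 0 0; 0 0 0.9 0 0 0; 0 0 1 0 0 0; 0 0 1 0 0 0; 0 0 1 0 0 0"

```text
time_s: 3.9
position: [415.3, -241.6, 30.3]
tcp_rot: [0.723, 0.691, 0.0, 0.0]
contact_force: [0.1, -0.0, -0.2]
width: 85.3
grasp_force: 0.0
```

Call:
move_arm:
  steps: "0 0 0 0 0 0; 0 0 0 0 0 0; 0 0 0 0 0 0; 0 0 0 0 0 0; 0 0 0 0 0 0; 0 0 0 0 0 0; 0 0 0 0 0 0; 0 0 0 0 0 0; 0 0 0 0 0 0; 0 0 0 0 0 0"
  grip: 1
  squeeze: 70

```text
time_s: 4.73
position: [415.1, -241.0, 31.0]
tcp_rot: [0.722, 0.692, -0.0, 0.0]
contact_force: [-3.8, 1.5, 9.5]
width: 31.2
grasp_force: 64.4
```

Call:
move_arm:
  steps: "0 0 -0.1 0 0 0; 0 0 -0.25 0 0 0; 0 0 -0.4 0 0 0; 0 0 -0.55 0 0 0; 0 0 -0.7 0 0 0; 0 0 -0.85 0 0 0; 0 0 -0.95 0 0 0; 0 0 -1 0 0 0; 0 0 -1 0 0 0"

```text
time_s: 5.48
position: [415.2, -240.7, 150.6]
tcp_rot: [0.722, 0.692, 0.0, 0.0]
contact_force: [0.1, -0.4, -7.0]
width: 31.4
grasp_force: 66.8
```

Call:
move_arm:
  steps: "0 0 -0.1 0 0 0; 0 0.05 -0.25 0 0 0; 0 0.1 -0.4 0 0 0; 0 0.15 -0.5 0 0 0; 0 0.2 -0.5 0 0 0; 0 0.2 -0.5 0 0 0; 0 0.2 -0.5 0 0 0; 0 0.2 -0.5 0 0 0"

```text
time_s: 6.15
position: [437.9, -241.2, 207.9]
tcp_rot: [0.722, 0.692, -0.001, -0.002]
contact_force: [-0.1, -0.5, -7.5]
width: 31.2
grasp_force: 67.2
```

```bash
python3 go.py 498 103 212
python3 - <<'E'
from h import *
im=read_camera("side");cv2.imwrite("pics/s1.png",im[100:300,220:480,::-1].repeat(3,0).repeat(3,1)[:600,:780])
E
```

```text
t 6.15 pos [ 437.9 -241.2  207.9] shift [ 2.887  0.379 -0.03 ] turn [-0.001  -0.0005 -0.0017] F [-0.1 -0.5 -7.5] w 31.220569658141827
```

View pics/s1.png

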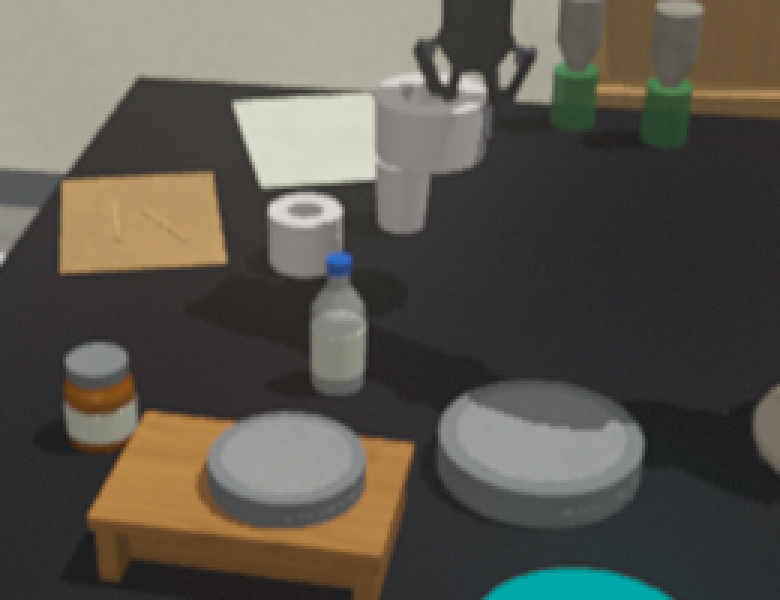

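Call:
move_arm:
  steps: "0.1 0 0 0 0 0; 0.25 0.02 0 0 0 0; 0.45 0.04 0 0 0 0; 0.65 0.06 0 0 0 0; 0.85 0.08 0 0 0 0; 1 0.1 0 0 0 0; 1 0.1 0 0 0 0"

```text
time_s: 6.78
position: [456.5, -116.6, 209.7]
tcp_rot: [0.719, 0.695, 0.001, -0.001]
contact_force: [0.4, 0.3, -5.9]
width: 31.2
grasp_force: 67.3
```

Call:
move_arm:
  steps: "0.1 0 0 0 0 0; 0.25 0.02 0 0 0 0; 0.45 0.04 0 0 0 0; 0.65 0.06 0 0 0 0; 0.85 0.08 0 0 0 0; 1 0.1 0 0 0 0; 1 0.1 0 0 0 0"

```text
time_s: 7.37
position: [473.1, 2.4, 209.9]
tcp_rot: [0.72, 0.694, 0.001, -0.001]
contact_force: [-0.2, 0.9, -6.5]
width: 30.9
grasp_force: 67.3
```

Call:
move_arm:
  steps: "0.1 0.02 0 0 0 0; 0.25 0.06 0 0 0 0; 0.45 0.12 0 0 0 0; 0.65 0.16 0 0 0 0; 0.8 0.18 0 0 0 0; 0.88 0.18 0 0 0 0; 0.88 0.18 0 0 0 0; 0.88 0.18 0 0 0 0"

```text
time_s: 8.03
position: [498.8, 101.6, 209.6]
tcp_rot: [0.722, 0.692, -0.0, -0.0]
contact_force: [-0.2, -0.5, -6.0]
width: 31.1
grasp_force: 67.1
```

```bash
cat > rel.py <<'E'
from h import *
IM={c:read_camera(c) for c in("top","side")}
E
python3 go.py 498 103 33
python3 - <<'E'
from loc import *
s=r.state();z=s["position"][2]-30+68
P=[498,101,0]
for cam in IM:
    uv=proj(cam,[[s["position"][0]+47,s["position"][1]-1.7,z]])[0]
    print(cam,"pot",circ(IM[cam],cam,uv,z,62), "big look",circ(IM[cam],cam,(308,309) if cam=="top" else (399,245),28,95))
print(spotter.boxes_of("bottle","side")[:2],spotter.boxes_of("bottle","top")[:2])
cv2.imwrite("pics/t2.png",IM["top"][120:320,180:440,::-1].repeat(3,0).repeat(3,1))
E
```

```text
t 8.0333 pos [498.8 101.6 209.6] shift [ 0.012 -0.006  1.471] turn [-0.0003  0.0001 -0.0016] F [-0.2 -0.5 -6. ] w 31.13573807323813
top pot (array([543.9, 106. ]), 7.3) big look (array([328.9, 104.4]), 9.2)
side pot (array([547.1, 103.2]), 15.6) big look (array([330.3,  89.2]), 11.3)
[{'extent': [322.6, 205.1, 342.9, 230.8], 'p': 0.85}] [{'extent': [338.6, 218.5, 359.7, 239.3], 'p': 0.65}]
```

View pics/t2.png

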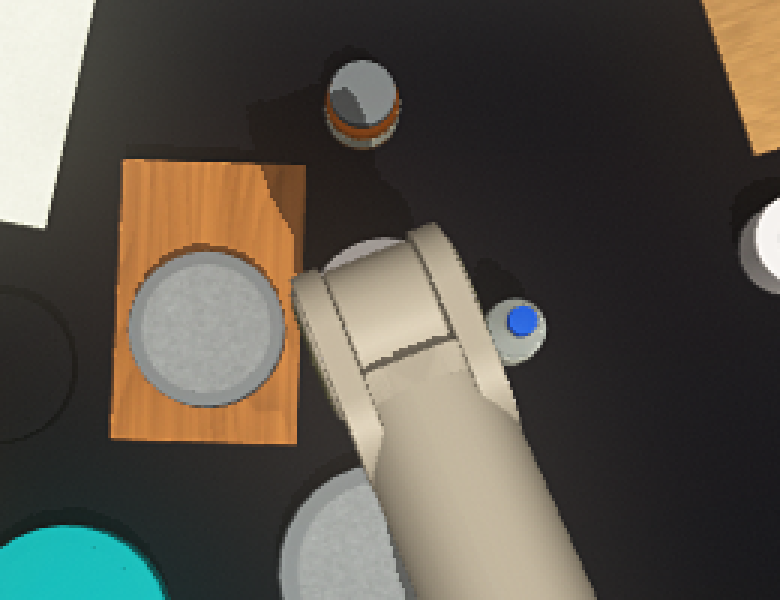

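Call:
move_arm:
  steps: "0 0 0.1 0 0 0; 0 0 0.25 0 0 0; 0 0 0.4 0 0 0; 0 0 0.55 0 0 0; 0 0 0.7 0 0 0; 0 0 0.85 0 0 0; 0 0 0.95 0 0 0; 0 0 1 0 0 0; 0 0 1 0 0 0; 0 0 1 0 0 0"

```text
time_s: 9.07
position: [499.6, 101.7, 90.4]
tcp_rot: [0.722, 0.692, 0.0, 0.0]
contact_force: [0.2, 0.4, -7.0]
width: 31.4
grasp_force: 67.2
```

Call:
move_arm:
  steps: "0 0 0.1 0 0 0; 0 0 0.2 0 0 0; 0 0 0.3 0 0 0; 0 0 0.4 0 0 0; 0 0 0.43 0 0 0; 0 0 0.45 0 0 0; 0 0 0.46 0 0 0; 0 0 0.46 0 0 0; 0 0 0.46 0 0 0; 0 0 0.46 0 0 0"

```text
time_s: 9.9
position: [499.7, 101.9, 35.3]
tcp_rot: [0.722, 0.692, 0.0, 0.0]
contact_force: [-0.2, 0.5, -6.9]
width: 31.1
grasp_force: 67.2
```

```bash
python3 go.py 498 102 31
python3 - <<'E'
from loc import *
s=r.state()
both("pot",proj("top",[[545.5,101,70]])[0],proj("side",[[545.5,101,70]])[0],70,62)
both("cap",(248,229),(315,252),98,70.5)
cv2.imwrite("pics/s2.png",IM["side"][150:310,230:430,::-1].repeat(3,0).repeat(3,1))
E
```

```text
t 9.9 pos [499.7 101.9  35.3] shift [-0.    -0.015  0.036] turn [ 0.0004 -0.0001 -0.0017] F [-0.2  0.5 -6.9] w 31.136421367722104Traceback (most recent call last):
  File "<stdin>", line 3, in <module>
  File "loc.py", line 4, in both
    if uv: print(name,cam,circ(IM[cam],cam,uv,z,rad))
       ^^
ValueError: The truth value of an array with more than one element is ambiguous. Use a.any() or a.all()
```

```bash
sed -i 's/if uv:/if uv is not None:/' loc.py
python3 - <<'E'
from loc import *
both("pot",None,proj("side",[[545.5,101,72]])[0],72,62)
both("cap",(248,229),(315,252),98,70.5)
cv2.imwrite("pics/s2.png",IM["side"][150:310,230:430,::-1].repeat(3,0).repeat(3,1))
E
```

```text
pot side (array([548.5, 101. ]), 13.3)
cap top (array([551.5, 260.5]), 12.4)
cap side (array([550.1, 257.8]), 10.4)
```

View pics/s2.png

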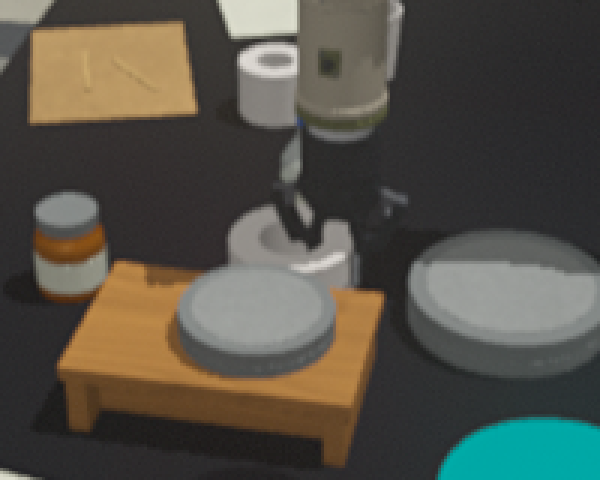

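Call:
move_arm:
  steps: "0 -0.01 0.01 0 0 0; 0 -0.012 0.02 0 0 0; 0 -0.012 0.03 0 0 0; 0 -0.012 0.036 0 0 0; 0 -0.012 0.036 0 0 0; 0 -0.012 0.036 0 0 0; 0 -0.012 0.036 0 0 0; 0 -0.012 0.036 0 0 0"

```text
time_s: 10.77
position: [497.5, 101.8, 31.0]
tcp_rot: [0.722, 0.692, -0.0, 0.0]
contact_force: [-5.6, -2.2, 4.5]
width: 31.0
grasp_force: 68.7
```

Call:
move_arm:
  steps: "0 0 0 0 0 0; 0 0 0 0 0 0; 0 0 0 0 0 0; 0 0 0 0 0 0; 0 0 0 0 0 0; 0 0 0 0 0 0"
  grip: 0.45

```text
time_s: 11.27
position: [498.0, 101.9, 30.5]
tcp_rot: [0.722, 0.692, 0.0, 0.0]
contact_force: [0.5, 0.8, -1.0]
width: 47.0
grasp_force: 0.0
```

Call:
move_arm:
  steps: "0 0 -0.15 0 0 0; 0 0 -0.4 0 0 0; 0 0 -0.7 0 0 0; 0 0 -0.95 0 0 0; 0 0 -1 0 0 0; 0.2 0 -1 0 0 0; 0.5 0.1 -1 0 0 0; 0.8 0.2 -1 0 0 0; 1 0.35 -1 0 0 0; 1 0.35 -1 0 0 0"

```text
time_s: 12.1
position: [545.6, 225.9, 149.9]
tcp_rot: [0.72, 0.694, 0.001, -0.001]
contact_force: [-0.2, -0.5, -0.6]
width: 47.0
grasp_force: 0.0
```

Call:
move_arm:
  steps: "0.2 0 0 0 0 0; 0.5 0.05 0 0 0 0; 0.8 0.1 0 0 0 0; 1 0.15 0 0 0 0; 1 0.15 0 0 0 0; 1 0.15 0 0 0 0"
  grip: 0

```text
time_s: 12.6
position: [567.0, 340.9, 149.4]
tcp_rot: [0.721, 0.693, -0.0, -0.001]
contact_force: [-0.5, -0.4, -0.2]
width: 85.6
grasp_force: 0.0
```

```bash
python3 - <<'E'
from loc import *
both("pot",proj("top",[[545,101,68]])[0],proj("side",[[545,101,68]])[0],68,62)
both("cap",(248,229),(315,252),98,70.5)
print([spotter.boxes_of("bottle",c)[:1] for c in ("top","side")])
cv2.imwrite("pics/t3.png",IM["top"][120:320,180:440,::-1].repeat(3,0).repeat(3,1))
E
python3 go.py 554 343 80
```

```text
pot top (array([544.2,  98.8]), 20.0)
pot side (array([544. , 106.2]), 6.5)
cap top (array([527.5, 302.8]), 5.5)
cap side (array([551.1, 258.8]), 9.0)
[[{'extent': [334.3, 217.9, 361.2, 242.0], 'p': 0.93}], []]
t 12.8 pos [568.4 337.3 150.3] shift [ 0.042 -0.122  0.586] turn [ 0.0001  0.0003 -0.0023] F [ 0.8 -0.2  0.1] w 85.32591939112291
```

View pics/t3.png

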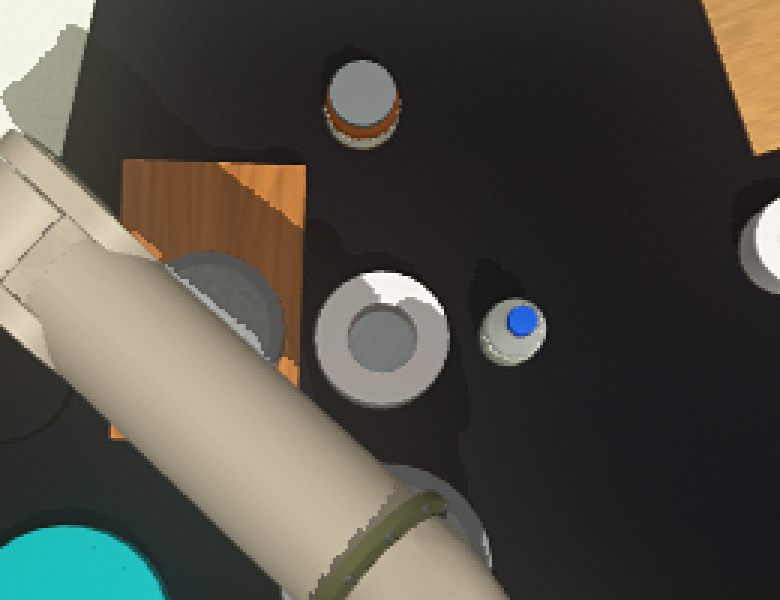

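Call:
move_arm:
  steps: "0.035 -0.06 0 0 0 -0.002; 0.035 -0.114 0.1 0 0 -0.002; 0.035 -0.114 0.25 0 0 -0.002; 0.035 -0.114 0.4 0 0 -0.002; 0.035 -0.114 0.52 0 0 -0.002; 0.035 -0.114 0.56 0 0 -0.002; 0.035 -0.114 0.58 0 0 -0.002; 0.035 -0.114 0.58 0 0 -0.002; 0.035 -0.114 0.58 0 0 -0.002; 0.035 -0.114 0.58 0 0 -0.002"

```text
time_s: 13.63
position: [554.8, 344.3, 82.1]
tcp_rot: [0.72, 0.694, 0.001, 0.0]
contact_force: [1.1, 0.4, 0.1]
width: 85.5
grasp_force: 0.0
```

```bash
python3 go.py 548 168 80
python3 - <<'E'
from h import *
im=read_camera("wrist");cv2.imwrite("pics/w2.png",im[:,:,::-1])
E
```

```text
t 13.6333 pos [554.8 344.3  82.1] shift [-1.471 -0.004  0.016] turn [ 0.0005 -0.0004  0.0003] F [1.1 0.4 0.1] w 85.47086497627588
```

View pics/w2.png

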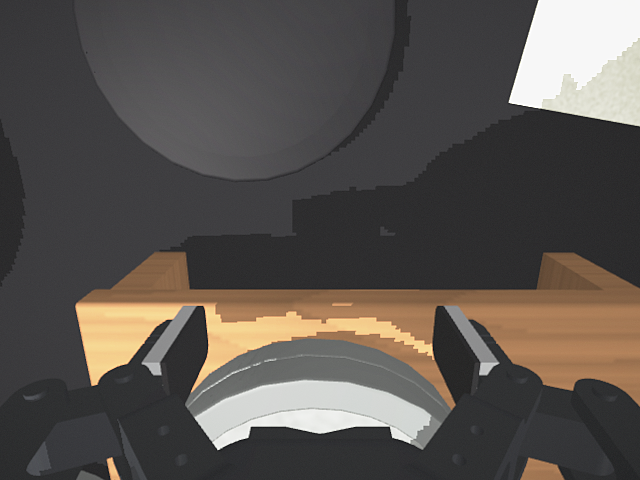

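Run:
```python
from h import *
ci=camera_info("wrist");M=np.linalg.inv(np.array(ci["tool_from_camera"]))
for z in(8,0,-5,-10):
  for x in(11,-11):
    for y in (42.7,-42.7):
        p=K(ci)@(M@np.array([x,y,z,1.]))[:3];print(z,x,y,np.round(p[:2]/p[2]))
```

```text
8 11 42.7 [423. 283.]
8 11 -42.7 [211. 283.]
8 -11 42.7 [419. 332.]
8 -11 -42.7 [215. 332.]
0 11 42.7 [429. 292.]
0 11 -42.7 [205. 292.]
0 -11 42.7 [424. 342.]
0 -11 -42.7 [210. 342.]
-5 11 42.7 [432. 298.]
-5 11 -42.7 [201. 298.]
-5 -11 42.7 [428. 350.]
-5 -11 -42.7 [206. 350.]
-10 11 42.7 [436. 304.]
-10 11 -42.7 [197. 304.]
-10 -11 42.7 [431. 357.]
-10 -11 -42.7 [203. 357.]
```

Call:
move_arm:
  steps: "0 0 0.03 0 0 0; 0 0 0.06 0 0 0; 0 0 0.08 0 0 0; 0 0 0.085 0 0 0; 0 0 0.085 0 0 0; 0 0 0.085 0 0 0"

```text
time_s: 14.18
position: [554.3, 343.9, 70.5]
tcp_rot: [0.72, 0.694, -0.0, -0.0]
contact_force: [0.2, -0.4, 0.1]
width: 85.3
grasp_force: 0.0
```

Call:
move_arm:
  steps: "-0.04 0 0 0 0 0; -0.08 0 0 0 0 0; -0.12 0 0 0 0 0; -0.17 0 0 0 0 0; -0.23 0 0 0 0 0; -0.29 0 0 0 0 0; -0.35 0 0 0 0 0; -0.41 0 0 0 0 0; -0.45 0 0 0 0 0; -0.45 0 0 0 0 0"

```text
time_s: 15.02
position: [552.8, 288.0, 70.6]
tcp_rot: [0.72, 0.694, -0.0, 0.0]
contact_force: [-0.5, 0.0, 0.1]
width: 85.3
grasp_force: 0.1
```

```bash
python3 go.py 548 168 71
python3 - <<'E'
from loc import *
both("pot",proj("top",[[545,101,68]])[0],None,68,62)
both("cap",proj("top",[[549,221,98]])[0],proj("side",[[549,221,98]])[0],98,70.5)
a=IM["top"][130:310,190:390,::-1];b=IM["side"][170:320,230:430,::-1]
cv2.imwrite("pics/c4.png",np.hstack([cv2.resize(a,(400,360)),cv2.resize(b,(400,360))]))
E
```

```text
t 15.0167 pos [552.8 288.   70.6] shift [-1.001 -0.003 -0.002] turn [ 0.      0.0003 -0.0003] F [-0.5  0.   0.1] w 85.34163486034137
pot top (array([544.5,  98.5]), 18.0)
cap top (array([547., 235.]), 3.2)
cap side (array([508.2, 262.2]), 5.9)
```

View pics/c4.png

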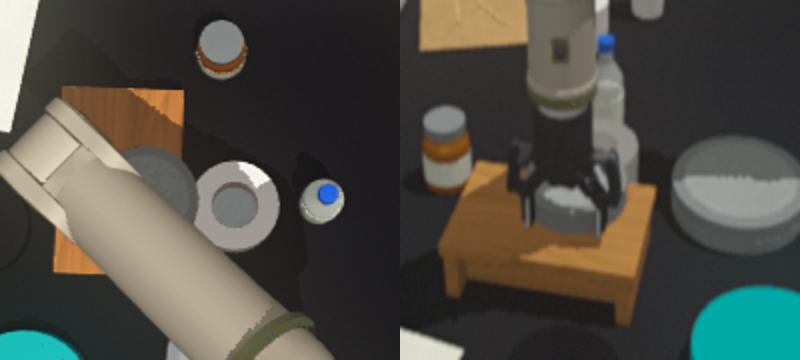

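Call:
move_arm:
  steps: "-0.04 0 0 0 0 0; -0.1 0 0 0 0 0; -0.17 0 0 0 0 0; -0.25 0 0 0 0 0; -0.33 0 0 0 0 0; -0.41 0 0 0 0 0; -0.49 0 0 0 0 0; -0.57 -0.003 0 0 0 0; -0.65 -0.005 0 0 0 0; -0.7 -0.005 0 0 0 0"

```text
time_s: 15.95
position: [548.9, 204.2, 70.6]
tcp_rot: [0.72, 0.694, -0.0, 0.0]
contact_force: [0.9, 2.9, 1.6]
width: 85.3
grasp_force: 1.7
```

Call:
move_arm:
  steps: "-0.03 0 0 0 0 0; -0.06 0 0 0 0 0; -0.09 0 0 0 0 0; -0.12 0 0 0 0 0; -0.15 0 0 0 0 0; -0.18 0 0 0 0 0; -0.2 0 0 0 0 0; -0.22 0 0 0 0 0; -0.22 0 0 0 0 0; -0.22 0 0 0 0 0"

```text
time_s: 16.78
position: [547.8, 179.1, 70.5]
tcp_rot: [0.72, 0.694, -0.0, 0.0]
contact_force: [0.2, 0.5, -0.6]
width: 85.4
grasp_force: 0.0
```

```bash
python3 go.py 548 168 71
python3 - <<'E'
from loc import *
from scipy.spatial.transform import Rotation as Ro
im=read_camera("wrist")
a=IM["top"][160:290,220:370,::-1];b=IM["side"][150:280,250:400,::-1]
cv2.imwrite("pics/c5.png",np.vstack([np.hstack([cv2.resize(a,(400,346)),cv2.resize(b,(400,346))]),cv2.resize(im[200:,:,::-1],(800,350))])[:600])
for cam in IM:
  for z in(84,98):
    uv=proj(cam,[[545,101,z]])[0]; print(cam,z,circ(IM[cam],cam,uv,z,70.5))
E
```

```text
t 16.7833 pos [547.8 179.1  70.5] shift [-0.092  0.005 -0.004] turn [-0.0001  0.0002  0.0002] F [ 0.2  0.5 -0.6] w 85.38033974363995
top 84 (array([546.5, 111. ]), 8.6)
top 98 (array([547.5, 111.5]), 8.6)
side 84 (array([551.,  78.]), 5.5)
side 98 (array([546.2,  99.8]), 5.7)
```

View pics/c5.png

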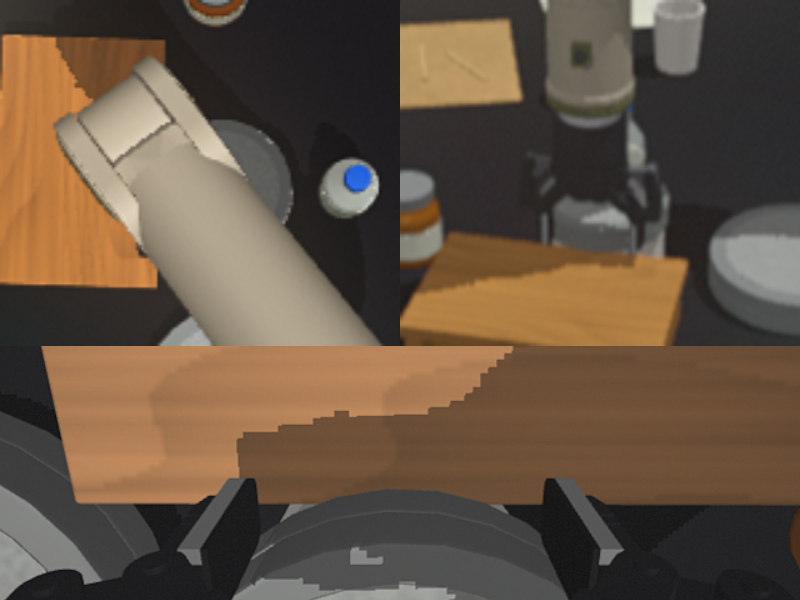

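Call:
move_arm:
  steps: "-0.01 0 0 0 0 0; -0.02 0 0 0 0 0; -0.03 0 0 0 0 0; -0.04 0 0 0 0 0; -0.05 0 0 0 0 0; -0.055 0 0 0 0 0; -0.06 0 0 0 0 0; -0.06 0 0 0 0 0"

```text
time_s: 17.6
position: [547.7, 172.2, 70.6]
tcp_rot: [0.72, 0.694, 0.0, 0.0]
contact_force: [0.2, 0.6, -0.3]
width: 85.5
grasp_force: 0.6
```

Call:
move_arm:
  steps: "-0.005 0 0 0 0 0; -0.01 0 0 0 0 0; -0.015 0 0 0 0 0; -0.02 0 0 0 0 0; -0.025 0 0 0 0 0; -0.03 0 0 0 0 0; -0.03 0 0 0 0 0"

```text
time_s: 18.18
position: [547.6, 168.7, 70.7]
tcp_rot: [0.72, 0.694, 0.0, 0.0]
contact_force: [0.9, 1.4, 0.0]
width: 85.6
grasp_force: 0.6
```

```bash
python3 go.py 548 168 71
cat > fit.py <<'E'
from loc import *
for cam in IM:
  for z in(84,98):
    uv=proj(cam,[[545,101,z]])[0]; print(cam,z,[circ(IM[cam],cam,uv,z,R) for R in(70.5,)])
E
python3 fit.py
```

```text
t 18.1833 pos [547.6 168.7  70.7] shift [-0.006  0.004 -0.003] turn [ 0.     -0.      0.0003] F [0.9 1.4 0. ] w 85.64526924032737
top 84 [(array([548.2, 102. ]), 8.7)]
top 98 [(array([545.7, 102.5]), 8.6)]
side 84 [(array([545.3, 103.5]), 5.6)]
side 98 [(array([542.8, 124. ]), 5.5)]
```

Call:
move_arm:
  steps: "-0.005 0 0 0 0 0; -0.01 0 0 0 0 0; -0.015 0 0 0 0 0; -0.018 0 0 0 0 0; -0.018 0 0 0 0 0"

```text
time_s: 18.7
position: [547.4, 166.6, 70.6]
tcp_rot: [0.72, 0.694, 0.0, -0.0]
contact_force: [0.7, 1.3, -0.1]
width: 85.3
grasp_force: 0.6
```

```bash
python3 go.py 548 168 71; python3 fit.py
python3 - <<'E'
from h import *
# wrist: edge profile up the centre column, vs predicted rows of rear top/bottom skirt edges
im=cv2.GaussianBlur(cv2.cvtColor(read_camera("wrist"),cv2.COLOR_RGB2GRAY),(0,0),1).astype(int)
print(im[300:480:4,320].tolist())
from scipy.spatial.transform import Rotation as Ro
ci=camera_info("wrist");M=np.linalg.inv(np.array(ci["tool_from_camera"]));s=r.state();R=Ro.from_quat(s["tcp_rot"])
for zb in(70,56):
  for cy in(104,101,98):
    o=[]
    for z in(zb,zb+28):
        t=R.inv().apply(np.array([545+2.6,cy+70.4,z])-s["position"]);p=K(ci)@(M@np.r_[t,1])[:3];o.append(np.round(p[:2]/p[2]).tolist())
    print(zb,cy,o)
E
```

```text
t 18.7 pos [547.4 166.6  70.6] shift [ 0.012  0.005 -0.003] turn [ 0.     -0.      0.0003] F [ 0.7  1.3 -0.1] w 85.30425849125804
top 84 [(array([547.5, 100.3]), 8.6)]
top 98 [(array([545. , 100.8]), 8.6)]
side 84 [(array([545.3, 101.5]), 5.9)]
side 98 [(array([541.8, 122.3]), 5.8)]
[66, 66, 69, 65, 65, 65, 66, 67, 85, 84, 83, 137, 94, 84, 84, 85, 163, 164, 161, 161, 157, 154, 158, 161, 161, 159, 101, 99, 95, 94, 97, 96, 96, 84, 29, 28, 29, 30, 29, 30, 29, 30, 30, 29, 29]
70 104 [[317.0, 299.0], [316.0, 339.0]]
70 101 [[317.0, 306.0], [317.0, 347.0]]
70 98 [[317.0, 313.0], [317.0, 355.0]]
56 104 [[317.0, 284.0], [317.0, 317.0]]
56 101 [[317.0, 290.0], [317.0, 325.0]]
56 98 [[318.0, 297.0], [317.0, 332.0]]
```

Run:
```python
from h import *
from scipy.spatial.transform import Rotation as Ro
ci=camera_info("wrist");M=np.linalg.inv(np.array(ci["tool_from_camera"]))
def pr(P,pos,R):
    p=K(ci)@(M@np.r_[R.inv().apply(np.array(P)-pos),1])[:3];return np.round(p[:2]/p[2]).tolist()
s=r.state();R=Ro.from_quat(s["tcp_rot"])
pos0=np.array([554.8,344.3,82.1])
print("start cap z70,82,98:",[pr([554.5,259.8+70.4,z],pos0,R) for z in(70,82,98)],"step back edge",pr([582,345,70],pos0,R))
print("now step edge z70/z55",pr([575,175.3,70],s["position"],R),pr([575,175.3,50],s["position"],R))
for n in("w2",):
    g=cv2.cvtColor(cv2.imread(f"pics/{n}.png"),cv2.COLOR_BGR2GRAY);print(n,g[280:440:4,320].tolist())
g=cv2.cvtColor(read_camera("wrist"),cv2.COLOR_RGB2GRAY)
for c in(260,320,380):print(c,g[200:440:4,c].tolist())
```

```text
start cap z70,82,98: [[318.0, 333.0], [318.0, 349.0], [317.0, 374.0]] step back edge [382.0, 300.0]
now step edge z70/z55 [388.0, 295.0] [380.0, 274.0]
w2 [45, 44, 41, 101, 112, 106, 121, 135, 139, 138, 217, 202, 204, 119, 130, 107, 107, 105, 108, 121, 107, 105, 106, 106, 109, 155, 216, 215, 215, 216, 215, 215, 192, 235, 234, 232, 236, 235, 240, 50]
260 [141, 140, 140, 141, 147, 148, 146, 145, 144, 146, 142, 141, 147, 144, 146, 84, 94, 93, 88, 83, 85, 85, 86, 84, 81, 108, 108, 61, 65, 64, 75, 63, 62, 66, 66, 81, 83, 83, 78, 138, 138, 139, 138, 165, 161, 159, 156, 154, 154, 154, 154, 158, 157, 155, 155, 157, 157, 26, 29, 30]
320 [129, 129, 130, 135, 139, 142, 137, 136, 135, 136, 133, 132, 136, 122, 81, 84, 86, 87, 83, 78, 82, 81, 85, 85, 78, 65, 67, 67, 64, 65, 66, 67, 66, 87, 84, 83, 137, 75, 83, 84, 81, 164, 163, 161, 163, 155, 152, 157, 161, 162, 161, 101, 99, 96, 93, 97, 97, 96, 93, 32]
380 [137, 138, 140, 140, 144, 147, 145, 146, 86, 87, 83, 84, 86, 86, 84, 88, 87, 90, 85, 82, 85, 85, 85, 86, 80, 114, 114, 65, 67, 66, 81, 65, 67, 64, 68, 85, 82, 83, 84, 85, 84, 83, 83, 99, 98, 95, 93, 97, 99, 99, 97, 99, 95, 95, 95, 95, 99, 31, 29, 32]
```

Call:
move_arm:
  steps: "0.05 0 0 0 0 0; 0.15 0 0 0 0 0; 0.25 0 0 0 0 0; 0.3 0 -0.1 0 0 0; 0.4 0 -0.3 0 0 0; 0.6 0 -0.6 0 0 0; 0.8 0 -0.9 0 0 0; 1 0 -1 0 0 0; 1 0 -1 0 0 0; 1 0 -1 0 0 0"

```text
time_s: 19.73
position: [551.0, 290.3, 192.8]
tcp_rot: [0.718, 0.696, 0.002, -0.0]
contact_force: [0.8, -0.8, 0.6]
width: 85.3
grasp_force: 0.0
```

Call:
move_arm:
  steps: "0.2 0 -0.1 0 0 0; 0.5 0 -0.3 0 0 0; 0.8 0 -0.4 0 0 0; 1 0 -0.5 0 0 0; 1 0 -0.5 0 0 0; 1 0 -0.5 0 0 0"

```text
time_s: 20.23
position: [554.9, 408.1, 250.2]
tcp_rot: [0.719, 0.695, -0.0, -0.0]
contact_force: [0.1, -0.1, -0.0]
width: 85.4
grasp_force: 0.0
```

```bash
cat > fit2.py <<'E'
from loc import *
for z in(76,84,91,98):
    print(z,[circ(IM[c],c,proj(c,[[545,101,z]])[0],z,70.5) for c in IM])
# top-surface ellipse by free pose: tilt check in side view
s=r.state();print(s["position"],[spotter.boxes_of("cap",c)[:5] for c in()])
E
python3 fit2.py
```

```text
76 [(array([547. ,  98.8]), 20.0), (array([547.2,  89. ]), 11.0)]
84 [(array([546.5,  99. ]), 20.0), (array([546. , 101.2]), 11.1)]
91 [(array([545.7,  99.5]), 20.0), (array([544.8, 112.5]), 11.2)]
98 [(array([545.2, 100. ]), 20.0), (array([544., 123.]), 11.3)]
[556.34668714 405.00166417 249.46551142] []
```

Run:
```python
from loc import *
from scipy.optimize import differential_evolution
G={c:cv2.GaussianBlur(cv2.cvtColor(IM[c],cv2.COLOR_RGB2GRAY),(0,0),.8).astype(np.float32) for c in IM}
a=np.linspace(0,2*np.pi,240,endpoint=False)
def f(p,off=0):
    cx,cy,z,tx,ty=p;t=0
    n=np.array([tx,ty,1]);n/=np.linalg.norm(n);u=np.cross([0,1,0],n);u/=np.linalg.norm(u);v=np.cross(n,u)
    for i,c in enumerate(G):
        s=[]
        for R in(67.5,73.5):
            P=np.array([cx,cy-(1.3 if i else -1.3),z])+R*(np.cos(a)[:,None]*u+np.sin(a)[:,None]*v)
            q=proj(c,P).astype(np.float32);s.append(cv2.remap(G[c],q[None,:,0],q[None,:,1],1)[0])
        t-=np.clip(np.abs(s[0]-s[1]),0,25).mean()
    return t
b=[(535,555),(90,112),(74,104),(-.15,.15),(-.15,.15)]
for k in(0,1):
    o=differential_evolution(f,b,seed=k,maxiter=60,popsize=12);print(np.round(o.x,3),o.fun)
print("level",[ (z,round(f([546.3,100.2,z,0,0]),2)) for z in(80,84,88,92)])
for n in("bottle","narrow_pot","jar","beaker","wide_pot"):
    print(n,[(c,[(np.round(q["extent"]).tolist(),round(q["p"],2)) for q in spotter.boxes_of(n,c)[:1]]) for c in IM])
```

```text
[5.47954e+02 9.86780e+01 8.28430e+01 7.00000e-03 3.10000e-02] -39.12652587890625Traceback (most recent call last):
  File "<stdin>", line 17, in <module>
    return fun(*args, **kwargs)
    ret = solver.solve()
    next(self)
    ~~~~^^^^^^
    energy = self.func(parameters)
    return self.f(x, *self.args)
           ~~~~~~^^^^^^^^^^^^^^^
  File "<stdin>", line 12, in f
  File "h.py", line 12, in proj
    ci=camera_info(cam)
ValueError: time passes only in moves, steps and waits
```

Run:
```python
from h import *
from scipy.optimize import differential_evolution
CI={c:camera_info(c) for c in("top","side")}
now={c:read_camera(c)[:,:,::-1].copy() for c in CI}
for c in CI: cv2.imwrite(f"pics/{c}_end.png",now[c])
a=np.linspace(0,2*np.pi,240,endpoint=False)
def run(ims,c0,zr,r0=70.5):
    G={c:cv2.GaussianBlur(cv2.cvtColor(ims[c],cv2.COLOR_BGR2GRAY),(0,0),.8).astype(np.float32) for c in CI}
    def f(p):
        cx,cy,z,tx,ty=p;t=0
        n=np.array([tx,ty,1]);n/=np.linalg.norm(n);u=np.cross([0,1,0],n);u/=np.linalg.norm(u);v=np.cross(n,u)
        for i,c in enumerate(G):
            s=[]
            for R in(r0-3,r0+3):
                P=np.array([cx,cy-(1.3 if i else -1.3),z])+R*(np.cos(a)[:,None]*u+np.sin(a)[:,None]*v)
                ci=CI[c];q=cv2.projectPoints(P,ci["rvec"],ci["tvec"],K(ci),None)[0][:,0].astype(np.float32)
                s.append(cv2.remap(G[c],q[None,:,0],q[None,:,1],1)[0])
            t-=np.clip(np.abs(s[0]-s[1]),0,25).mean()
        return t
    b=[(c0[0]-10,c0[0]+10),(c0[1]-10,c0[1]+10),zr,(-.15,.15),(-.15,.15)]
    o=differential_evolution(f,b,seed=1,maxiter=50,popsize=10);return np.round(o.x,3),round(o.fun,1)
print("start",run({c:cv2.imread(f"pics/{c}0.png") for c in CI},(551,259),(85,110)))
print("start pot",run({c:cv2.imread(f"pics/{c}0.png") for c in CI},(461,-241),(55,80),62))
print("now",run(now,(546,100),(70,105)))
for n in("bottle","narrow_pot","jar","beaker","wide_pot"):
    print(n,[(c,[(np.round(q["extent"]).tolist(),round(q["p"],2)) for q in spotter.boxes_of(n,c)[:1]]) for c in CI])
```

```text
start (array([ 5.53787e+02,  2.55484e+02,  9.51580e+01, -5.00000e-03,
        3.80000e-02]), np.float64(-36.0))
start pot (array([ 4.61703e+02, -2.45612e+02,  6.53500e+01,  2.40000e-02,
        4.40000e-02]), np.float64(-49.3))
now (array([ 5.47488e+02,  9.74390e+01,  8.24030e+01, -1.80000e-02,
        8.00000e-03]), np.float64(-39.2))
bottle [('top', [([280.0, 204.0, 332.0, 257.0], 0.72)]), ('side', [([327.0, 189.0, 341.0, 215.0], 0.5)])]
narrow_pot [('top', [([427.0, 185.0, 464.0, 222.0], 0.86)]), ('side', [([314.0, 166.0, 336.0, 191.0], 0.95)])]
jar [('top', [([287.0, 142.0, 312.0, 171.0], 0.92)]), ('side', [([240.0, 216.0, 268.0, 252.0], 0.8)])]
beaker [('top', [([473.0, 221.0, 505.0, 249.0], 0.78)]), ('side', [([346.0, 149.0, 362.0, 178.0], 0.82)])]
wide_pot [('top', []), ('side', [])]
```

```bash
python3 -c "
from h import *
print(r.finish_job())"
```

```text
the job is handed in; nothing more can be done
None
```

The job is handed in: the pot was set beside the step with about a 12–15 mm gap, and the grey cap was slid off the step onto it. Camera fits put the cap about 13 mm lower than on the step (14 mm expected) and level within measurement error. The narrow pot, jar and beaker read as unmoved. The bottle looked in place in earlier pictures, but its last automatic detection was unreliable. I had no picture views left to look at the seated cap directly.

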